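Clamp a wood blank under a cam-lever hold-down

ROBOT

A 6-joint arm with a two-finger parallel gripper is mounted at the origin on a cart in front of the work surface, level with it; the furniture and walls round the work are solid. World frame = base frame: x ahead of the robot, y to its left, z up, the work surface at z = 0. Lengths are in m, angles in degrees, forces in N, time in s.
With the tool pointing down it reaches from about 0.275 to 0.725 m from the base axis. Payload 5.6 kg.
Tool frame: the origin (TCP) lies at the very end of the fingers, on their centre line; the grasp point (between the pads) lies 19 mm behind it; y points along the fingers, z is the direction in which the jaws open and shut, and the axes are right-handed (so a half turn about y gives the same grasp; the last joint's range is limited). The gripper opens to 85 mm and grips with 20 to 120 N. Pads are 22 mm wide; open, the fingers measure 114 mm over their backs; the gripper's body (76 mm by 85 mm) begins 54 mm behind the grasp point. The pads swing forward as they close: fully open they stand 13 mm farther back than shut.
Start: joints at [-53.537, 14.616, 6.199, 0, -81.583, -16.306], TCP at [0.19, -0.516, 0.231] pointing down, gripper open.
Joint ranges: [-168.99, 168.99], [-69.2, 112.95], [-62.41, 85.93], [-164.36, 98.24], [-168.68, -3.75], [-174.98, 174.98]. Speed limits (degrees/s): [147.25, 147.25, 180, 180, 180, 180].

INTERFACE

Orientations are given as [roll, pitch, yaw] about the fixed x, y, z axes, in that order (R = Rz(yaw) Ry(pitch) Rx(roll)).
In Python, from rig import manip, imaging, read_time_s, read_joint_positions, read_dq, read_tau, read_tool_pos, read_tcp_rot, read_contact_force, read_wrist_torque, read_finger_gap gives the robot as it stands. The module is installed in compiled form; this text tells all that it offers. Calls block until the motion is done:
- manip.goto(position, orientation): joint-space move of the TCP to a pose.
- manip.move_l(position, rate=0.15, ori=None): straight line of the TCP; ori=None keeps the orientation; rate is the mean speed in m/s.
- manip.movej(angles): joint-space move.
- manip.open_jaws() and manip.close(newtons=None): open the fingers fully, or close them until they stop; newtons is the grip in N (None keeps the last).
- manip.dwell(seconds).
- manip.inverse_kinematics(position, orientation): joint angles nearest the present ones, or None.
- imaging.grab_frame(name): name is "side" or "top" or "wrist"; returns a dict with "color" (420x560x3 uint8, red, green, blue), "range_z" (420x560 float32, m along the optical axis (not along the pixel's ray), 0 where there is no reading), "camera_matrix" (3x3 intrinsics, pixels), "R" (3x3) and "t" (3): a world point X has camera coordinates R X + t. Camera axes: x right, y down, z forward; pixel columns grow to the right and rows downward; lengths in m; the calibration is good to about 2 mm. A picture is of the moment at which its call begins.
A pose or a line that the arm cannot do raises manip.IKError and nothing moves.
- manip.hand_in(): hands the job in, once; it reports no verdict.
Trained networks look in a picture, given as the dict that the camera call returned (one of the last four; its "shot" number tells which), for a name from the list of things; names that differ only in an ending like _2 or _b are one class to them, and where a whole thing is asked for, a point or a joint stands for the part that bears it (a point fixed in the world has none). Each returns a list of dicts, best first, with "p" (0 to 1); they miss things now and then, are a little off and sometimes report something else, mostly with a low value. They report only what shows in the picture. A call takes as long as a camera call. They do not tell look-alikes from the thing itself.
- imaging.silhouettes(picture, label): "pixels" (420x560 bool, what is visible of it) and "uv" ([column, row] in pixels, amid what is visible of it).
- imaging.spot_point(picture, label): "uv" ([column, row] in pixels: a listed point, or the origin of a listed thing).
Readings, each from a call of its own:
- read_time_s(): time.
- read_joint_positions(): joint angles.
- read_dq(): joint speeds.
- read_tau(): joint torques, N m.
- read_tool_pos(): TCP position.
- read_tcp_rot(): TCP orientation.
- read_contact_force(): force on the tool from outside, world axes, zero at the start.
- read_wrist_torque(): the same for the moment, N m.
- read_finger_gap(): finger opening in m.
Only numpy, scipy, OpenCV 4.12 (cv2) and the standard library are available. Lean on these libraries where they do the work, as an engineer would, in place of code of your own. Each camera call takes 0.05 s, during which the arm holds its last target.

TASK

Clamp the wood blank in the cam fixture. With the cam lever still standing up, push the blank fully home against the end stop, then wind the black thumb nut clockwise until the foot just bears lightly on the blank; then flip the lever all the way down so that it locks the blank firmly without crushing it, and let go, leaving the other things on the table alone.

Things in the scene. Friction and masses are not known exactly. Their poses are not given: they have to be found in the camera images.
- bed: Fixed aluminium base plate, 170 x 145 mm, top at z = 20 mm. Origin on the table straight below foot and nut. +x points to the lever column, +y to the end stop (steel wall, face at y = +80 mm, top z = 51 mm). The blank lies along y on the plate between rails 30 mm apart, 16 mm high, y = -50 to +75 mm; the plate ends at y = -52 mm. With the blank home its centre is at x = 0, y = 0.
- clamp: Fixed clamp on the bed, same origin and axes as bed. Column at x = 95 mm, fork top z = 125 mm. Grey bridge, 30 mm wide (y), z = 78 to 96 mm, x = -22 to +113 mm, carries nut and foot over the blank. Foot: rubber disc, 22 mm diameter, on a spring of about 20 N/mm (with all give); at the start 1 to 9 mm above the blank, differently each time.
- workpiece: Loose dark brown square wood blank, 27 x 160 x 27 mm, about 90 g. Origin: centre of its underside; y along its length. It starts between the rails, 12 to 28 mm short of the end stop; its other end sticks out past the plate and can be pushed. Over 150 N crushes it.
- workpiece_mid (a point): Centre of the blank, half-way up (33.5 mm over the table while it lies on the bed).
- nut_mid (a point): Centre of the round black fluted thumb nut on the bridge: 41 mm over the flutes (38 mm solid), 26 mm high, vertical axis, centre 121 mm above the table. Below it a collar (28 mm diameter, z = 96 to 108 mm) and the bridge (top z = 96 mm). It keeps its height while turned; the closing lever lowers it 3.5 mm.
- nut (a joint): Nut angle, rad, growing clockwise from above; free for +-8 rad. Clockwise lowers the foot 1.91 mm per rad. Turning takes 0.30 N m, and 0.0019 N m more per N of foot force once the foot bears on the blank (about 0.073 N m more per rad). It stays where left. The angle at which the foot touches differs each run and must be felt. Let the foot bear with 4 to 35 N before closing the lever.
- lever_grip (a point): Middle of the flat end of the dark steel cam lever, 67 mm from its pivot; end 24 mm wide (bed y), 10 mm thick; lever tip 85 mm from the pivot. The pivot pin runs along bed y at x = 95 mm, z = 115 mm (bed frame).
- cam_lever (a joint): Lever angle, rad: 0 = straight up (open); grows as it swings away from the nut to bed +x and down; 1.6 = end stop, level. A self-locking spiral cam: it stays where left; pushing at its end takes 5 to 10 N. Closing lowers the foot 3.5 mm (2.19 mm per rad) and so adds 65 to 70 N to its force. Right final force on the blank: 66 to 106 N.
- collet_tall: Bystander: steel collet standing on end, 25 mm diameter, 40 mm high, right of the fixture. Origin under its centre.
- collet_wide: Bystander: steel collet standing on end, 30 mm diameter, 32 mm high, right of the fixture, farther off. Origin under its centre.
- whetstone: Bystander: grey whetstone 33 x 68 x 27 mm, in front of the fixture. Origin under its centre.
Mind the look-alikes: they are no part of the job. What is shaped like the workpiece but white is not meant.

How it is judged:
By the outcome, as a careful person would: the job done as asked, in the order asked, and still so for the second after the job is handed in, with the robot touching nothing.
It also fails if it takes over 72 s, if anything falls off the work surface, if the arm or the gripper's body presses on something with over 40 N, if the wrist force passes 120 N, or if a joint passes its speed limit or range.

## Working session

There is one attempt and no reset: what is moved stays moved. The work goes in short steps, each a Python script; the robot and the scene stay as the last script left them, time stands still between calls to the robot, and variables do not carry over. Pictures are saved under pics/ and viewed, and the job is handed in when it is done.

```bash
ls; mkdir -p pics
python3 - <<'E'
from rig import *
import cv2,numpy as np
print(read_time_s(),read_tool_pos(),read_tcp_rot(),read_finger_gap(),read_contact_force())
for n in ["top","side"]:
    p=imaging.grab_frame(n)
    np.savez(f"pics/{n}0.npz",**{k:np.array(p[k]) for k in ["color","range_z","camera_matrix","R","t"]})
    cv2.imwrite(f"pics/{n}0.png",cv2.cvtColor(p["color"],cv2.COLOR_RGB2BGR))
    print(n,p["R"],p["t"],p["camera_matrix"])
    for l in ["nut_mid","lever_grip","workpiece_mid","bed","clamp","whetstone","collet_tall","collet_wide"]:
        r=imaging.spot_point(p,l)
        for d in r[:3]:
            print(l,np.round(d["uv"],1),round(d["p"],2))
print(read_time_s())
E
```

```text
pics
0.0 [ 0.18941313 -0.51581437  0.23036691] [-8.98878607e+01  3.21740917e-03  2.01502680e+01] 0.0851509453553773 [-0.68781024  0.69714516  0.03768331]
top [[ 0.01659342 -0.99983936  0.00677605]
 [-0.99240329 -0.01729551 -0.12180549]
 [ 0.12190312 -0.0047034  -0.99253086]] [-0.06375422  0.54352094  1.12391476] [[510.50570307   0.         281.27281512]
 [  0.         510.50570307 205.27789987]
 [  0.           0.           1.        ]]
nut_mid [251.6 217.9] 0.67
lever_grip [257.4 165. ] 0.75
workpiece_mid [260.6 220.1] 0.91
bed [249.1 219.6] 0.78
clamp [251.3 223.3] 0.87
whetstone [214.2 288.9] 0.98
collet_tall [340.9 205.1] 0.59
collet_wide [335.  139.4] 0.46
side [[ 0.99919636  0.03988806  0.003947  ]
 [ 0.02752308 -0.61118155 -0.79101175]
 [-0.02913959  0.7904847  -0.61178822]] [-0.50724193  0.07024608  0.97101424] [[382.77512252   0.         282.1401902 ]
 [  0.         382.77512252 215.02205279]
 [  0.           0.           1.        ]]
nut_mid [283.8 209.6] 0.6
lever_grip [327.4 187.3] 0.71
workpiece_mid [284.7 241.3] 0.98
workpiece_mid [206.  266.8] 0.64
bed [285.5 249.5] 0.66
whetstone [225.2 224.2] 0.63
collet_tall [297.3 307.6] 0.47
collet_wide [372.6 309.8] 0.52
0.9
```

View pics/top0.png

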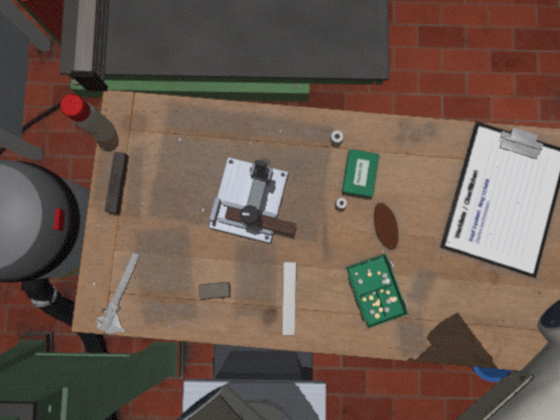

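View pics/side0.png

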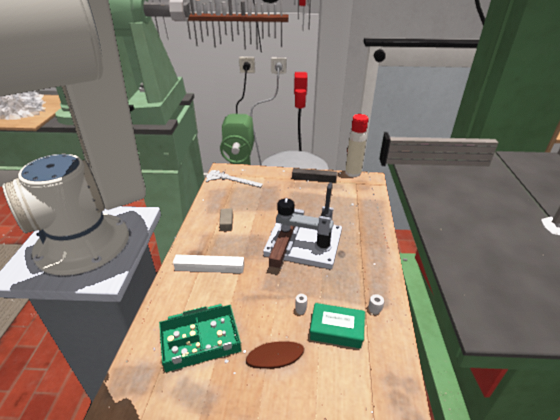

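The blank meant is the dark brown bar at top pixel (260,222), inside the fixture. The white bar at (289,298) is the look-alike, and the dark oval at (385,225) and the black block at (116,183) are unrelated. I'll enlarge the fixture and measure its pose.

```bash
cat > h.py <<'E'
import numpy as np,cv2
def world(p,u,v,z=None):
    """pixel->world by depth, or on plane z"""
    K,R,t=p["camera_matrix"],p["R"],p["t"]
    u=np.asarray(u,float);v=np.asarray(v,float)
    ray=np.stack([(u-K[0,2])/K[0,0],(v-K[1,2])/K[1,1],np.ones_like(u)],-1)
    if z is None:
        d=p["range_z"][np.round(v).astype(int),np.round(u).astype(int)]
    else:
        c=-R.T@t; w=ray@R
        d=(z-c[2])/w[...,2]
    return (ray*np.asarray(d)[...,None]-t)@R
E
python3 - <<'E'
from h import *
t=dict(np.load("pics/top0.npz")); s=dict(np.load("pics/side0.npz"))
c=cv2.cvtColor(t["color"],cv2.COLOR_RGB2BGR)[145:255,190:330]
cv2.imwrite("pics/crop1.png",cv2.resize(c,None,fx=5,fy=5,interpolation=cv2.INTER_CUBIC))
c=cv2.cvtColor(s["color"],cv2.COLOR_RGB2BGR)[170:280,250:370]
cv2.imwrite("pics/crop2.png",cv2.resize(c,None,fx=5,fy=5,interpolation=cv2.INTER_CUBIC))
print("nut top",world(t,251.6,217.9,.121),"side",world(s,283.8,209.6,.121))
print("lever top",world(t,257.4,165.,.182),"side",world(s,327.4,187.3,.182))
print("wp top",world(t,260.6,220.1,.0335),"side",world(s,284.7,241.3,.0335))
for n,p in(("top",t),("side",s)):
    v,u=np.mgrid[0:420,0:560]
    P=world(p,u,v); ok=(p["range_z"]>0)&(P[...,0]>.3)&(P[...,0]<.7)&(P[...,1]>-.2)&(P[...,1]<.25)
    for lo,hi in((.014,.026),(.040,.052),(.044,.05),(.128,.14)):
        m=ok&(P[...,2]>lo)&(P[...,2]<hi)
        q=P[m]; print(n,lo,hi,m.sum(),np.median(q,0) if len(q) else '')
        if len(q)>20:
            print(cv2.minAreaRect((q[:,:2]*1000).astype(np.float32)))
E
```

```text
nut top [0.50615585 0.0073964  0.121     ] side [0.51093364 0.00181867 0.121     ]
lever top [ 0.60629847 -0.00489348  0.182     ] side [0.60695209 0.0071611  0.182     ]
wp top [ 0.50998693 -0.00838079  0.0335    ] side [ 0.51410835 -0.00951047  0.0335    ]
top 0.014 0.026 3061 [0.56366919 0.03362375 0.02036082]
((513.6687622070312, -41.61573791503906), (293.741455078125, 408.8631591796875), 81.3267593383789)
top 0.04 0.052 776 [ 0.50858746 -0.02098454  0.0469205 ]
((536.2635498046875, -47.999053955078125), (294.7718811035156, 105.78083801269531), 80.7076644897461)
top 0.044 0.05 587 [ 0.50683007 -0.02299567  0.04692868]
((516.272216796875, -47.64183044433594), (303.6998291015625, 74.66649627685547), 89.64802551269531)
top 0.128 0.14 298 [0.51280665 0.01016597 0.13339981]
((550.8111572265625, 2.760833740234375), (39.83912658691406, 118.63294982910156), 77.20348358154297)
side 0.014 0.026 1811 [ 0.56124342 -0.02540471  0.02029302]
((516.5235595703125, -47.887420654296875), (287.9548034667969, 411.4551086425781), 79.79351806640625)
side 0.04 0.052 509 [ 0.50930642 -0.0324763   0.04676274]
((547.2697143554688, -49.30836486816406), (282.79571533203125, 123.78531646728516), 71.82485961914062)
side 0.044 0.05 403 [ 0.50575817 -0.0342013   0.04697604]
((524.3117065429688, 3.2389984130859375), (162.56842041015625, 139.5355682373047), 30.306976318359375)
side 0.128 0.14 177 [0.51777865 0.00405537 0.13362832]
((554.318115234375, 4.865673065185547), (39.41442108154297, 120.33809661865234), 83.91810607910156)
```

View pics/crop1.png

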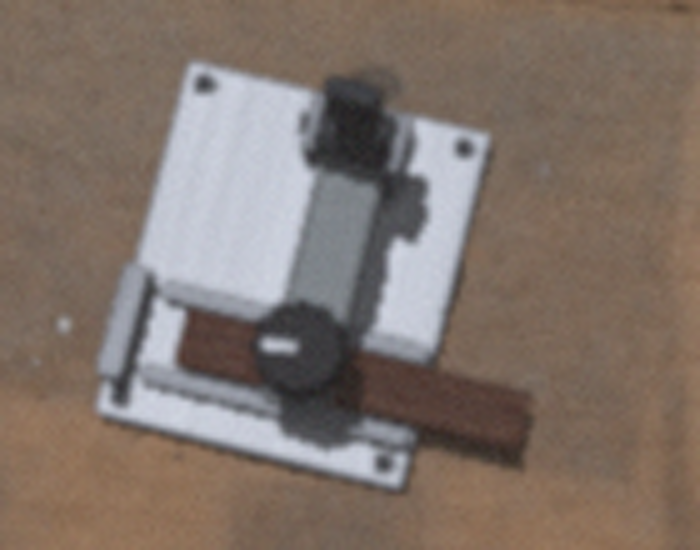

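View pics/crop2.png

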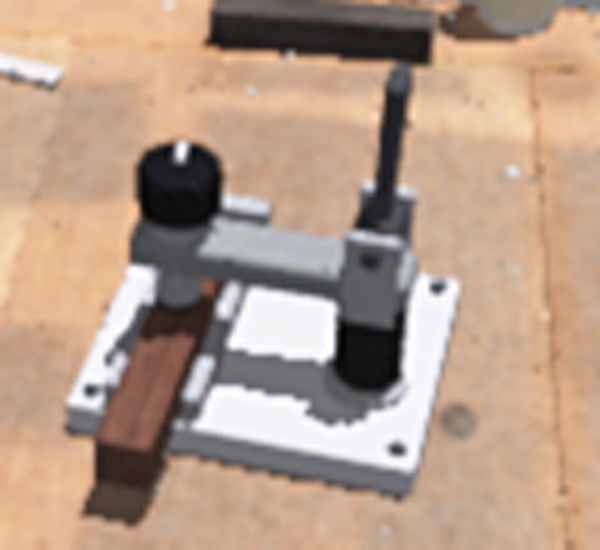

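Run:
```python
from h import *
t=dict(np.load("pics/top0.npz")); s=dict(np.load("pics/side0.npz"))
u=np.array([190,490,405,97])/5+190-.4;v=np.array([65,133,490,412])/5+145-.4
C=world(t,u,v,.02)[:,:2];print(C*1000)
for i in range(4):
    d=C[(i+1)%4]-C[i];print(np.linalg.norm(d)*1000,np.degrees(np.arctan2(d[1],d[0])))
for n,p in(("top",t),("side",s)):
    vv,uu=np.mgrid[0:420,0:560]
    P=world(p,uu,vv); ok=(p["range_z"]>0)&(np.hypot(P[...,0]-.515,P[...,1]-.007)<.04)
    m=ok&(P[...,2]>.130)&(P[...,2]<.138)
    q=P[m]*1000; print(n,m.sum(),"nut top",q.mean(0),cv2.minEnclosingCircle(q[:,:2].astype(np.float32)))
    # brown blank top
    c=p["color"].astype(int); br=(c[...,0]-c[...,2]>15)&(c.sum(-1)<330)&(abs(P[...,2]-.047)<.004)&(abs(P[...,0]-.5)<.06)&(abs(P[...,1])<.15)
    q=(P[br]*1000); r=cv2.minAreaRect(q[:,:2].astype(np.float32)); print(n,br.sum(),r,q[:,2].mean(), cv2.boxPoints(r))
    m=(p["range_z"]>0)&(abs(P[...,0]-.61)<.07)&(abs(P[...,1]-.02)<.08)&(P[...,2]>.13)
    m&=P[...,0]>.56
    q=P[m]*1000; print("lever",m.sum(),q.mean(0) if len(q) else '',q[:,2].max() if len(q) else '')
    m&=P[...,2]>.17
    q=P[m]*1000; print("lever top",m.sum(),q.mean(0),q.min(0),q.max(0))
```

```text
[[655.36539352  71.70910086]
 [625.82680921 -67.87820855]
 [460.30115875 -31.72764118]
 [493.42665328 109.33272565]]
142.67846688133676 -101.94830226688039
169.4272837535805 167.68012940868346
144.89763793047328 76.78456859092644
166.25189542050296 -13.079625041858083
top 266 nut top [512.38315589  10.9791985  133.75188071] ((512.1742553710938, 11.31764030456543), 20.054513931274414)
top 538 ((507.97900390625, -8.748802185058594), (158.4176025390625, 26.920089721679688), 76.64900970458984) 46.84737267836592 [[476.59216  -82.70875 ]
 [502.7847   -88.925026]
 [539.36584   65.21114 ]
 [513.17334   71.42742 ]]
lever 123 [604.12855647 -11.42343159 181.19103298] 202.37100546492178
lever top 90 [604.95137414 -11.56209378 192.9938651 ] [599.62095015 -22.47458209 171.29305366] [6.13111594e+02 4.34221062e-02 2.02371005e+02]
side 143 nut top [515.16126217   7.95489535 133.60024574] ((515.1365966796875, 9.985636711120605), 20.681690216064453)
side 349 ((507.0157165527344, -26.439064025878906), (124.8322525024414, 27.166461944580078), 76.51995849609375) 46.88248730995389 [[479.25708  -83.96935 ]
 [505.6751   -90.30204 ]
 [534.77435   31.091225]
 [508.35632   37.423912]]
lever 149 [608.08816021 -17.85649941 171.97942633] 202.25684811663305
lever top 85 [608.52829225 -17.6809025  188.94860423] [602.6516296  -24.55364145 170.34237516] [615.57500362  -2.01412169 202.25684812]
```

The blank is 20 mm short of the stop. The bed origin is at about (0.5135, 0.0105) m with yaw −13.35°. The plate edges, nut disc and blank edges all agree with this and with the given sizes. Next I'll check the kinematics, then push.

```bash
cat >> h.py <<'E'
O=np.array([.5135,.0105]);YAW=-13.35
_c,_s=np.cos(np.radians(YAW)),np.sin(np.radians(YAW))
def B(x,y,z):
    "bed mm -> world m"
    x=x/1000;y=y/1000
    return [O[0]+_c*x-_s*y,O[1]+_s*x+_c*y,z/1000]
def tobed(v):
    return np.array([_c*v[0]+_s*v[1],-_s*v[0]+_c*v[1],v[2]])
E
python3 - <<'E'
from h import *
from rig import *
print(B(0,-125,25),B(162,0,120))
for y in range(-180,181,30):
    r=[manip.inverse_kinematics(B(0,0,106),[-90,0,y]),manip.inverse_kinematics(B(-1,-125,25),[-90,0,y]),manip.inverse_kinematics(B(155,0,120),[-90,0,y+YAW])]
    print(y,[None if q is None else np.round(q,0) for q in r])
E
```

```text
[np.float64(0.4846376364673859), np.float64(-0.11112221824696025), 0.025] [np.float64(0.6711223948480605), np.float64(-0.026905623138267803), 0.12]
-180 [array([ 19.,  15., -12.,   0., -63.,  71.]), array([  5.,  18., -21.,   0., -50.,  85.]), array([ 11.,  30.,  14.,   0., -73.,  65.])]
-150 [array([ 19.,  15., -12.,   0., -63., 101.]), array([  5.,  18., -21.,   0., -50., 115.]), array([ 11.,  30.,  14.,   0., -73.,  95.])]
-120 [array([ 19.,  15., -12.,   0., -63., 131.]), array([  5.,  18., -21.,   0., -50., 145.]), array([ 11.,  30.,  14.,   0., -73., 125.])]
-90 [array([ 19.,  15., -12.,   0., -63., 161.]), array([  5.,  18., -21.,   0., -50., 175.]), array([ 11.,  30.,  14.,   0., -73., 155.])]
-60 [array([  19.,   15.,  -12.,    0.,  -63., -169.]), array([   5.,   18.,  -21.,   -0.,  -50., -155.]), array([  11.,   30.,   14.,    0.,  -73., -175.])]
-30 [array([  19.,   15.,  -12.,   -0.,  -63., -139.]), array([   5.,   18.,  -21.,   -0.,  -50., -125.]), array([  11.,   30.,   14.,   -0.,  -73., -145.])]
0 [array([  19.,   15.,  -12.,   -0.,  -63., -109.]), array([  5.,  18., 
[... 213 characters left out ...]
)]
60 [array([ 19.,  15., -12.,   0., -63., -49.]), array([  5.,  18., -21.,   0., -50., -35.]), array([ 11.,  30.,  14.,   0., -73., -55.])]
90 [array([ 19.,  15., -12.,   0., -63., -19.]), array([  5.,  18., -21.,   0., -50.,  -5.]), array([ 11.,  30.,  14.,   0., -73., -25.])]
120 [array([ 19.,  15., -12.,   0., -63.,  11.]), array([  5.,  18., -21.,   0., -50.,  25.]), array([ 11.,  30.,  14.,   0., -73.,   5.])]
150 [array([ 19.,  15., -12.,   0., -63.,  41.]), array([  5.,  18., -21.,   0., -50.,  55.]), array([ 11.,  30.,  14.,   0., -73.,  35.])]
180 [array([ 19.,  15., -12.,   0., -63.,  71.]), array([  5.,  18., -21.,   0., -50.,  85.]), array([ 11.,  30.,  14.,   0., -73.,  65.])]
```

Run:
```python
from h import *
from rig import *
o=[-90,0,YAW+90]
manip.close(40)
manip.goto(B(-1,-128,160),o)
print(read_time_s(),read_finger_gap(),read_contact_force())
manip.move_l(B(-1,-128,27),rate=.12)
f0=np.array(read_contact_force()); print(read_time_s(),f0)
y=-122
manip.move_l(B(-1,y,27),rate=.08)
while y<-84:
    y+= 3 if y<-100 else 1.5
    manip.move_l(B(-1,y,27),rate=.04)
    f=tobed(np.array(read_contact_force())-f0)
    print(y,np.round(f,1),round(read_time_s(),2))
    if f[1]<-12: break
print(tobed(np.array(read_tool_pos())-[*O,0])*1000)
p=imaging.grab_frame("top"); cv2.imwrite("pics/push.png",cv2.resize(cv2.cvtColor(p["color"],cv2.COLOR_RGB2BGR)[145:255,190:330],None,fx=5,fy=5))
```

```text
3.4917 -0.0004212629707329575 [-0.01742646 -0.16015412 -0.19953453]
4.75 [ 0.07246212 -0.61356368 -0.17912451]
-119 [ 0.2 -0.7  0.5] 5.25
-116 [-0.2  0.7  0.3] 5.5
-113 [ 0.4  0.2 -0.1] 5.75
-110 [0.4 0.6 0.1] 6.0
-107 [-0.8  0.3  0. ] 6.25
-104 [-0.8  0.1 -1.2] 6.5
-101 [0.9 0.2 0.6] 6.75
-98 [ 0.   1.1 -0.1] 7.0
-96.5 [-0.4  0.9 -0.7] 7.25
-95.0 [-0.3 -0.1  0.4] 7.5
-93.5 [-1.2  0.7  0.6] 7.75
-92.0 [-1.   0.6 -0.6] 8.0
-90.5 [ 1.   1.3 -0.1] 8.25
-89.0 [-0.1  0.1 -0.5] 8.5
-87.5 [-0.8 -6.4  2.1] 8.75
-86.0 [  0.5 -11.7   0.8] 9.0
-84.5 [  0.1 -17.4   2.8] 9.25
[ -2.09793342 -88.809892    27.06110215]
```

View pics/push.png

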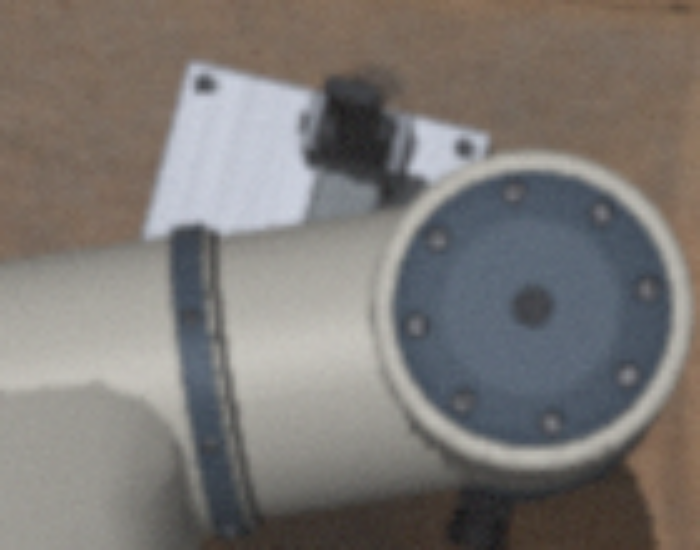

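The arm hides the fixture in the top view. I'll back off, lift, and check from there.

Run:
```python
from h import *
from rig import *
manip.move_l(B(-1,-105,27),rate=.08)
manip.move_l(B(-1,-125,190),rate=.2)
manip.open_jaws()
q=list(manip.inverse_kinematics(B(0,0,190),[-90,0,-90])); print(np.round(q,1))
# stand aside over y=-150 with j6 ready
q=list(manip.inverse_kinematics(B(-30,-170,200),[-90,0,-90]));q[5]=160;manip.movej(q)
for n in("top","side"):
    p=imaging.grab_frame(n)
    u=slice(190,330),slice(145,255)
    c=cv2.cvtColor(p["color"],cv2.COLOR_RGB2BGR); c=c[145:255,190:330] if n=="top" else c[170:280,250:370]
    cv2.imwrite(f"pics/home_{n}.png",cv2.resize(c,None,fx=5,fy=5,interpolation=cv2.INTER_CUBIC))
    np.savez(f"pics/{n}1.npz",**{k:np.array(p[k]) for k in ["color","range_z","camera_matrix","R","t"]})
print(read_time_s(),read_finger_gap(),read_contact_force(),read_wrist_torque())
```

```text
[ 18.7  11.5  -3.9   0.  -74.6 161.3]Traceback (most recent call last):
  File "<stdin>", line 8, in <module>
TypeError: 'NoneType' object is not iterable
```

Run:
```python
from h import *
from rig import *
q=list(manip.inverse_kinematics(B(-30,-170,200),[-90,0,-120]));q[5]=161;manip.movej(q)
for n in("top","side"):
    p=imaging.grab_frame(n)
    c=cv2.cvtColor(p["color"],cv2.COLOR_RGB2BGR); c=c[145:255,190:330] if n=="top" else c[170:280,250:370]
    cv2.imwrite(f"pics/home_{n}.png",cv2.resize(c,None,fx=5,fy=5,interpolation=cv2.INTER_CUBIC))
    np.savez(f"pics/{n}1.npz",**{k:np.array(p[k]) for k in ["color","range_z","camera_matrix","R","t"]})
print(read_time_s(),read_finger_gap(),read_contact_force(),read_wrist_torque())
```

```text
14.2083 0.08539722569902303 [-0.22628406  0.43570868  0.0069256 ] [0.04160366 0.00888131 0.02974925]
```

View pics/home_top.png

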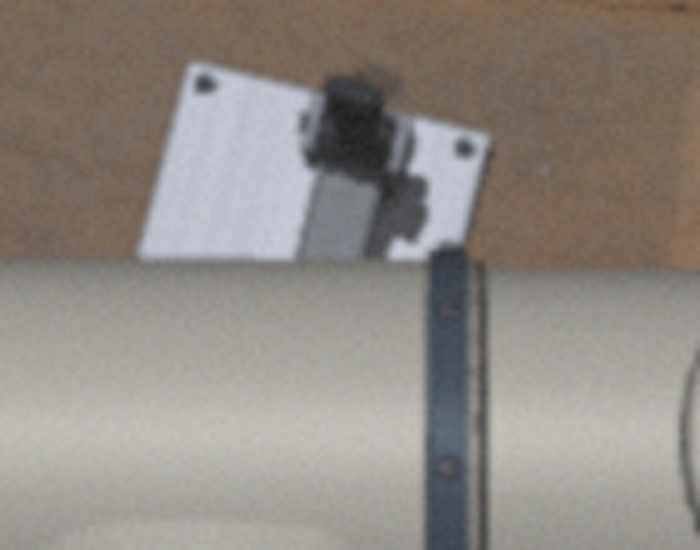

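View pics/home_side.png

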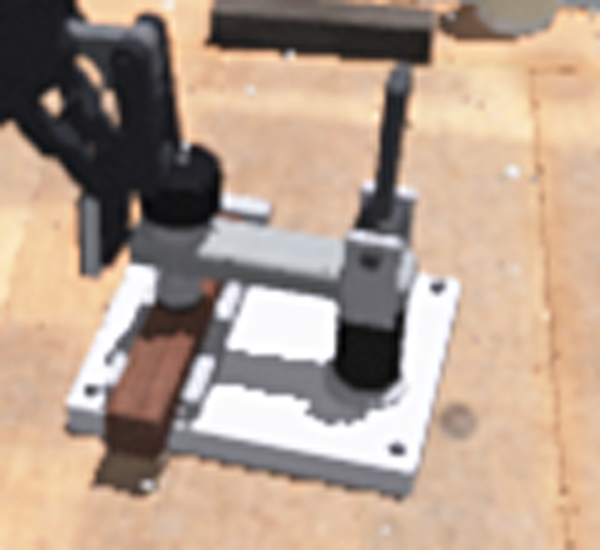

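The blank has moved in; its end is now at side crop (135,440). I'll measure the protruding end in the side depth image and compare it with before.

Run:
```python
from h import *
for n in("side0","side1"):
    p=dict(np.load(f"pics/{n}.npz")); vv,uu=np.mgrid[0:420,0:560]
    P=world(p,uu,vv); b=np.stack([_c*(P[...,0]-O[0])+_s*(P[...,1]-O[1]),-_s*(P[...,0]-O[0])+_c*(P[...,1]-O[1]),P[...,2]],-1)*1000
    m=(abs(b[...,0])<10)&(b[...,1]<-40)&(b[...,1]>-140)&(abs(b[...,2]-47)<2.5)
    print(n,"top y min",np.sort(b[m][:,1])[:8])
    m=(abs(b[...,0])<9)&(b[...,1]<-60)&(b[...,1]>-140)&(b[...,2]>27)&(b[...,2]<42)
    print("end face",np.median(b[m][:,1]),m.sum(), "x range",b[m][:,0].min(),b[m][:,0].max())
```

```text
Traceback (most recent call last):
NameError: name '_c' is not defined
```

Run:
```python
from h import *
from h import _c,_s
for n in("side0","side1"):
    p=dict(np.load(f"pics/{n}.npz")); vv,uu=np.mgrid[0:420,0:560]
    P=world(p,uu,vv); b=np.stack([_c*(P[...,0]-O[0])+_s*(P[...,1]-O[1]),-_s*(P[...,0]-O[0])+_c*(P[...,1]-O[1]),P[...,2]],-1)*1000
    m=(abs(b[...,0])<10)&(b[...,1]<-40)&(b[...,1]>-140)&(abs(b[...,2]-47)<2.5)
    print(n,"top y min",np.sort(b[m][:,1])[:8])
    m=(abs(b[...,0])<9)&(b[...,1]<-60)&(b[...,1]>-140)&(b[...,2]>27)&(b[...,2]<42)
    print("end face",np.median(b[m][:,1]),m.sum())
```

```text
side0 top y min [-99.87045077 -99.45332296 -99.14970211 -99.0426304  -98.78481463
 -98.22117526 -98.1489113  -98.03617992]
end face -98.17248450578965 35
side1 top y min [-81.30318504 -81.28988164 -80.99984345 -79.82304108 -78.90214866
 -78.8475489  -78.81741158 -78.74319824]
end face -78.61128644085363 35
```

```bash
cat >> h.py <<'E'
def rd(n=5):
    from rig import read_contact_force,read_wrist_torque,manip
    F=[];T=[]
    for i in range(n):
        F.append(read_contact_force());T.append(read_wrist_torque()); manip.dwell(.01)
    return np.mean(F,0),np.mean(T,0),np.std(T,0)
E
python3 - <<'E'
from h import *
from rig import *
q=list(manip.inverse_kinematics(B(0,0,160),[-90,0,-90]));q[5]=161;manip.movej(q)
manip.move_l(B(0,0,104),rate=.12)
print(read_time_s(),[np.round(a,3) for a in rd()],np.round(read_joint_positions(),1))
manip.close(20); print(read_time_s(),read_finger_gap())
print(read_time_s(),[np.round(a,3) for a in rd()])
print(np.round(tobed(np.array(read_tool_pos())-[*O,0])*1000,2),read_tcp_rot())
p=imaging.grab_frame("side");cv2.imwrite("pics/nut1.png",cv2.resize(cv2.cvtColor(p["color"],cv2.COLOR_RGB2BGR)[140:280,240:380],None,fx=4,fy=4))
p=imaging.grab_frame("wrist");cv2.imwrite("pics/nut1w.png",cv2.cvtColor(p["color"],cv2.COLOR_RGB2BGR))
E
```

```text
15.5667 [array([ 0.461, -0.141, -0.011]), array([ 0.009, -0.033, -0.001]), array([0.031, 0.026, 0.025])] [ 18.6  14.9 -12.5   0.  -62.5 161. ]
16.1083 0.03722941538794594
16.1083 [array([-3.237,  1.047,  4.887]), array([ 0.311,  1.115, -0.022]), array([0.025, 0.052, 0.022])]
[-1.3000e-01  2.0000e-02  1.0449e+02] [-8.99961125e+01  8.17938848e-04 -9.03239077e+01]
```

View pics/nut1.png

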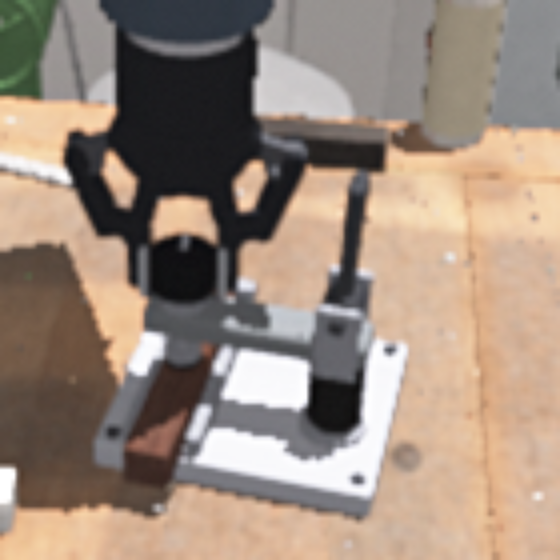

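View pics/nut1w.png

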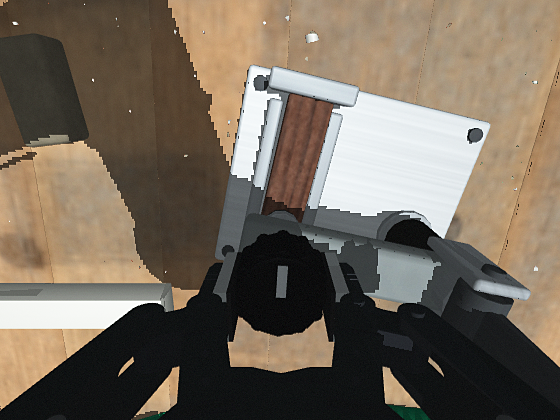

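The wrist view confirms the blank's end sits at the stop (about (305,95)), and the jaws are centred on the nut (marker at (282,283)). I'll turn clockwise now, recording the torque.

```bash
cat >> h.py <<'E'
def rt(n=40):
    from rig import read_wrist_torque,read_contact_force
    T=np.array([read_wrist_torque() for i in range(n)]);F=np.array([read_contact_force() for i in range(n)])
    return F.mean(0),T[:,2].mean(),T[:,2].std()
E
python3 - <<'E'
from h import *
from rig import *
p=np.array(read_tool_pos()); 
manip.close(60)
manip.move_l(np.array(B(0,0,104))+[-.0009,0.0003,0],rate=.05)
t=read_time_s();F,T,s=rt();print("t",t,read_time_s(),F.round(2),round(T,4),round(s,4),read_finger_gap())
q=list(read_joint_positions())
q=[float(x) for x in q];j=161.
for i in range(6):
    j-=10; q[5]=j; manip.movej(q)
    F,T,s=rt()
    print(j,round(read_joint_positions()[5],2),F.round(2),"T",round(T,4),round(s,4),round(read_time_s(),2))
E
```

```text
t 16.7167 16.7167 [ 0.28 -1.94  5.69] -0.1073 0.0 0.03635272018327874
151.0 151.2 [-1.49 -0.38  5.71] T -0.2664 0.0 17.01
141.0 141.22 [-4.61  0.3   6.04] T -0.3041 0.0 17.3
131.0 131.22 [-4.83  2.34  6.3 ] T -0.2881 0.0 17.59
121.0 121.21 [-7.05  2.43  8.83] T -0.3101 0.0 17.88
111.0 111.22 [-7.49  3.98  9.3 ] T -0.2795 0.0 18.18
101.0 101.22 [-7.88  3.3  10.34] T -0.2632 0.0 18.47
```

```bash
cat > turn.py <<'E'
from h import *
from rig import *
import sys,json
j,dx,dy,dz=map(float,sys.argv[1:5]); js=[float(a) for a in sys.argv[5:]]
base=np.array(B(0,0,104))+np.array([dx,dy,dz])/1000
q0=manip.inverse_kinematics(base,[-90,0,read_tcp_rot()[2]])
q=[float(x) for x in q0]
q[5]=j; manip.movej(q); F,T,s=rd(6); print("recentred",F.round(1),T[2].round(3))
for j in js:
    q[5]=j; manip.movej(q)
    F,T,s=rd(8)
    print(j,round(read_joint_positions()[5],2),F.round(1),"T",round(T[2],4),round(s[2],3),round(read_time_s(),2))
    open("log.txt","a").write(f"{read_joint_positions()[5]} {T[2]} {F[0]} {F[1]}\n")
    if abs(T[2])>.45: break
print(np.array(read_tool_pos())-base, read_finger_gap(),q)
E
python3 turn.py 101 -2.3 0.9 1 91 81 71 61 51
```

```text
recentred [ 1.2  1.3 -0.2] -0.073
91.0 91.23 [ 1.2  3.6 -0.7] T -0.2828 0.037 19.12
81.0 81.17 [ 0.6  5.2 -0.9] T -0.2884 0.036 19.48
71.0 71.16 [0.1 6.5 0. ] T -0.2947 0.029 19.84
61.0 61.16 [-0.2  7.8 -0.1] T -0.2883 0.018 20.2
51.0 51.17 [-0.   9.  -0.4] T -0.2748 0.024 20.56
[ 0.00011785  0.00183527 -0.00025203] 0.036705257174499774 [18.852835595240617, 14.665011867614018, -12.797615578553788, 2.5444437451708134e-14, -62.53737255383219, 51.0]
```

```bash
python3 turn.py 51 -2.0 2.3 1 41 31 21 11 1 -9
```

```text
recentred [ 0.1  5.4 -0.6] -0.089
41.0 41.07 [ 0.1  6.6 -0.6] T -0.2834 0.027 21.22
31.0 31.06 [ 0.5  7.6 -1.4] T -0.2894 0.029 21.57
21.0 21.06 [ 1.3  8.2 -1.9] T -0.2821 0.032 21.93
11.0 11.06 [ 2.   8.8 -2.5] T -0.2729 0.03 22.29
1.0 1.07 [ 3.1  9.  -3.3] T -0.2745 0.032 22.65
-9.0 -8.93 [ 4.2  9.4 -4.3] T -0.2567 0.022 23.01
[ 0.00142062  0.00180515 -0.00012216] 0.036557893782100385 [18.99700800154658, 14.699986755862481, -12.749662084228882, 2.5444437451708134e-14, -62.55035115990864, -9.0]
```

```bash
python3 - <<'E'
from h import *
from rig import *
manip.open_jaws()
q=[float(x) for x in manip.inverse_kinematics(np.array(B(0,0,104))+[-.0008,.0028,.001],[-90,0,read_tcp_rot()[2]])]
q[5]=-9;manip.movej(q)
print(read_joint_positions()[5],np.round(rd()[0],1),read_time_s())
manip.close(60);print(np.round(rd()[0],1),read_time_s())
p=imaging.grab_frame("wrist");cv2.imwrite("pics/nut2w.png",cv2.cvtColor(p["color"],cv2.COLOR_RGB2BGR))
E
python3 turn.py -9 -0.8 2.8 1 -19 -29 -39 -49
```

```text
-8.998324976366021 [-0.3 -0.2  0.1] 23.8417
[ 0.6 -0.   1.9] 24.3917
recentred [1.3 0.3 3.6] -0.02
-19.0 -18.8 [1.9 0.7 4.4] T -0.2429 0.029 25.1
-29.0 -28.73 [4.  0.8 4.6] T -0.2029 0.035 25.46
-39.0 -38.69 [5.2 0.3 4.6] T -0.2076 0.029 25.82
-49.0 -48.7 [ 5.4 -0.2  4.7] T -0.2075 0.026 26.18
[8.67593993e-04 2.38696922e-05 4.52000435e-04] 0.03647777257454212 [19.006631081120965, 14.827265948956343, -12.57490950155279, 0.0, -62.597824549490866, -49.0]
```

View pics/nut2w.png

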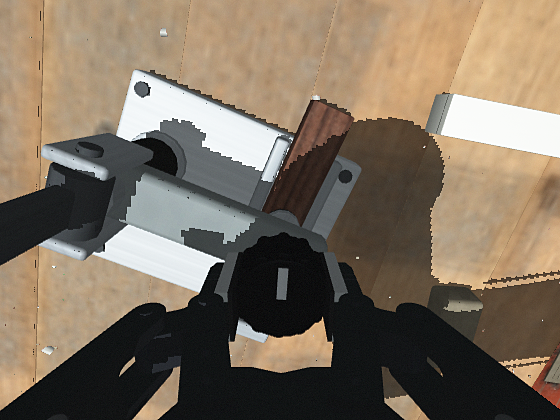

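Run:
```python
from h import *
from rig import *
p=imaging.grab_frame("wrist");cv2.imwrite("pics/nut3w.png",cv2.cvtColor(p["color"],cv2.COLOR_RGB2BGR))
p=imaging.grab_frame("side");cv2.imwrite("pics/nut3s.png",cv2.resize(cv2.cvtColor(p["color"],cv2.COLOR_RGB2BGR)[190:270,255:335],None,fx=7,fy=7))
print(rd(),np.round(read_tau(),3),read_time_s())
```

```text
(array([5.57423773, 0.43418314, 4.73535623]), array([-0.01029476, -1.92948749, -0.21603729]), array([0.03238972, 0.03184955, 0.0215606 ])) [  0.29  -33.943  16.898   3.328  -1.821   0.216] 26.3167
```

View pics/nut3w.png

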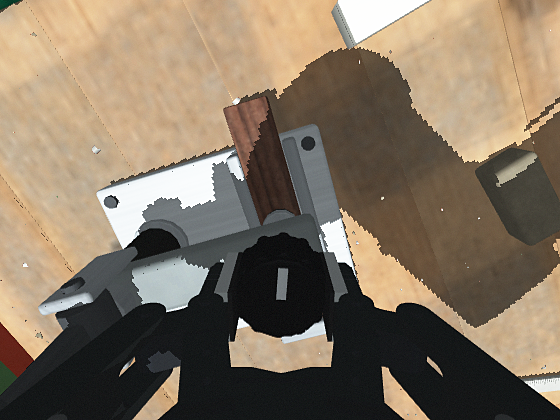

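View pics/nut3s.png

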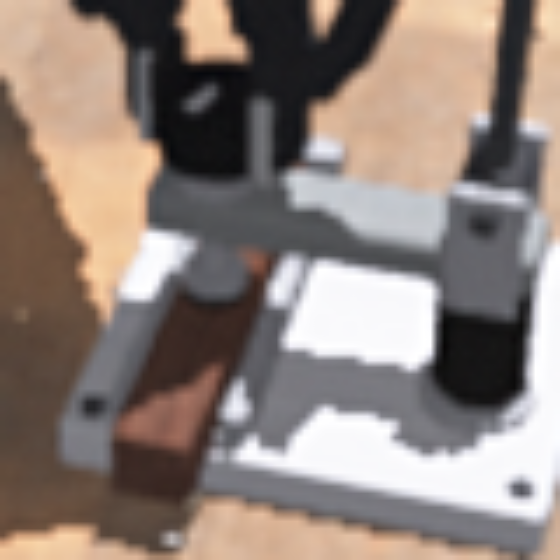

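Run:
```python
from h import *
from rig import *
q=[19.006631081120965, 14.827265948956343, -12.57490950155279, 0.0, -62.597824549490866, -49.0]
j=-49
for d in [1,1,1,2,2]:
    j-=d;q[5]=j;manip.movej(q)
    r=[]
    for k in range(4):
        r.append((round(read_tau()[5],4),round(read_joint_positions()[5],3),round(read_wrist_torque()[2],3)));manip.dwell(.02)
    print(j,r,read_time_s())
```

```text
-50 [(np.float64(-0.1435), np.float64(-49.673), np.float64(0.111)), (np.float64(-0.13), np.float64(-49.672), np.float64(0.045)), (np.float64(-0.1224), np.float64(-49.671), np.float64(0.111)), (np.float64(-0.1183), np.float64(-49.667), np.float64(0.108))] 26.6333
-51 [(np.float64(-0.1603), np.float64(-50.67), np.float64(0.173)), (np.float64(-0.1473), np.float64(-50.669), np.float64(0.09)), (np.float64(-0.14), np.float64(-50.67), np.float64(0.087)), (np.float64(-0.1362), np.float64(-50.669), np.float64(0.134))] 26.95
-52 [(np.float64(-0.1624), np.float64(-51.67), np.float64(0.114)), (np.float64(-0.1494), np.float64(-51.668), np.float64(0.114)), (np.float64(-0.1421), np.float64(-51.669), np.float64(0.151)), (np.float64(-0.1383), np.float64(-51.67), np.float64(0.208))] 27.2667
-54 [(np.float64(-0.0287), np.float64(-53.69), np.float64(-0.015)), (np.float64(-0.0014), np.float64(-53.686), np.float64(-0.035)), (np.float64(0.0139), np.float64(-53.684), np.float64(-0.013)), (np.float64(0.0221), np.float64(-53.685), np.float64(-0.061))] 27.5833
-56 [(np.float64(-0.0256), np.float64(-55.69), np.float64(-0.076)), (np.float64(0.0018), np.float64(-55.686), np.float64(-0.01)), (np.float64(0.0173), np.float64(-55.684), np.float64(-0.0)), (np.float64(0.0255), np.float64(-55.684), np.float64(-0.028))] 27.9
```

```bash
cat > thr.py <<'E'
from h import *
from rig import *
import threading,sys,time
j=float(sys.argv[1])
q=[19.006631081120965, 14.827265948956343, -12.57490950155279, 0.0, -62.597824549490866, j]
th=threading.Thread(target=manip.movej,args=(q,)); th.start()
r=[]
while th.is_alive():
    try: r.append((read_time_s(),read_tau()[5],read_joint_positions()[5],read_wrist_torque()[2]))
    except Exception as e: r.append(repr(e)); break
th.join()
print(len(r)); 
last=None
for a in r[::max(1,len(r)//25)]: print(a if isinstance(a,str) else np.round(a,3))
print(read_time_s(),read_tau()[5],read_joint_positions()[5])
E
timeout 60 python3 thr.py -60
```

```text
1
[ 28.15    0.073 -59.717  -0.23 ]
28.15 0.07263123756274581 -59.71702156566088
```

```bash
cat > slow.py <<'E'
from h import *
from rig import *
import sys
step,dur,n,off=float(sys.argv[1]),float(sys.argv[2]),int(sys.argv[3]),float(sys.argv[4])
base=np.array(B(0,0,104))+[-.0008,.0028,.001]
# commanded yaw = j6 cmd + off
j=off; yaw0=-90-161.3  # yaw at j6=0 : j6=161.3<->-90
dz=1e-4;s=1
for i in range(n):
    j-=step; yaw=(j+yaw0+180)%360-180
    base[2]+=s*dz;s=-s
    t=read_time_s()
    manip.move_l(list(base),rate=dz/dur,ori=[-90,0,yaw])
    a=read_tau()[5];b=read_joint_positions()[5];w=read_wrist_torque()[2]
    F=read_contact_force()
    print(round(j,2),round(b,2),"tau",round(a,4),"w",round(w,3),np.round(F,1),"dt",round(read_time_s()-t,2),round(read_time_s(),2))
    open("slow.txt","a").write(f"{j} {b} {a}\n")
E
python3 slow.py 3 0.6 3 -60
```

```text
-63.0 -63.02 tau 0.1012 w -0.181 [ 6.7 -0.8  3.2] dt 0.25 28.4
-66.0 -66.01 tau 0.1029 w -0.216 [ 6.6 -0.8  4.6] dt 0.25 28.65
-69.0 -69.01 tau 0.0995 w -0.219 [ 5.8 -0.5  3.8] dt 0.25 28.9
```

```bash
sed -i 's/^dz=1e-4/dz=1e-3/' slow.py; python3 slow.py 3 0.8 2 -69; sed -i 's/^dz=1e-3/dz=4e-3/' slow.py; python3 slow.py 3 0.8 1 -75
```

```text
-72.0 -71.97 tau -0.1879 w 0.145 [ 8.8 -1.8 -2.3] dt 0.45 29.35
-75.0 -74.97 tau -0.2191 w 0.217 [ 6.4 -0.4  4.6] dt 0.48 29.83
-78.0 -77.95 tau -0.3704 w 0.334 [ 17.5  -3.5 -18.9] dt 0.95 30.78
```

Run:
```python
from h import *
from rig import *
for k in range(2):
    F,T,s=rd(10);print(F.round(1),T[2].round(4),read_tau()[5],read_joint_positions()[5],read_time_s())
p=imaging.grab_frame("wrist");cv2.imwrite("pics/nut4w.png",cv2.cvtColor(p["color"],cv2.COLOR_RGB2BGR))
np.savez("pics/w4.npz",**{k:np.array(p[k]) for k in ["color","range_z","camera_matrix","R","t"]})
p=imaging.grab_frame("side");cv2.imwrite("pics/nut4s.png",cv2.resize(cv2.cvtColor(p["color"],cv2.COLOR_RGB2BGR)[190:270,255:335],None,fx=7,fy=7))
np.savez("pics/s4.npz",**{k:np.array(p[k]) for k in ["color","range_z","camera_matrix","R","t"]})
```

```text
[ 17.5  -3.5 -19.3] 0.3686 -0.37062088027596474 -77.95141863922224 30.8667
[ 17.5  -3.5 -20. ] 0.385 -0.37070268765091896 -77.95244410802454 30.95
```

View pics/nut4w.png

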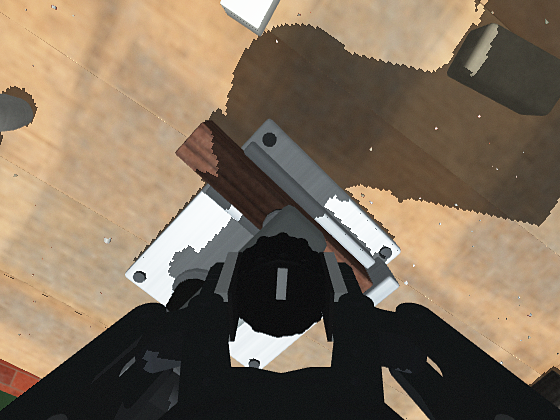

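View pics/nut4s.png

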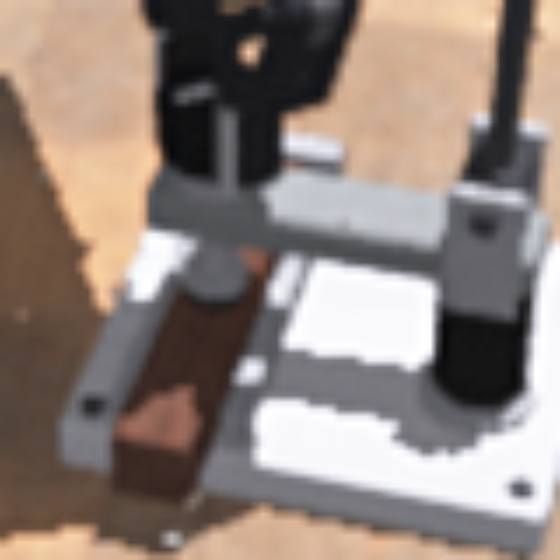

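Run:
```python
import cv2,numpy as np
s0=cv2.cvtColor(np.load("pics/side0.npz")["color"],cv2.COLOR_RGB2BGR)[190:270,255:335]
s1=cv2.cvtColor(np.load("pics/side1.npz")["color"],cv2.COLOR_RGB2BGR)[190:270,255:335]
n1=cv2.resize(cv2.imread("pics/nut1.png"),(140,140),interpolation=cv2.INTER_AREA)[50:130,15:95]
n3=cv2.resize(cv2.imread("pics/nut3s.png"),(80,80),interpolation=cv2.INTER_AREA)
s4=cv2.cvtColor(np.load("pics/s4.npz")["color"],cv2.COLOR_RGB2BGR)[190:270,255:335]
im=[x[20:55,15:50] for x in(s0,s1,n1,n3,s4)]
cv2.imwrite("pics/cmp.png",np.hstack([cv2.resize(x,(155,155),interpolation=cv2.INTER_NEAREST) for x in im]))
for n,x in zip("s0 s1 n1 n3 s4".split(),(s0,s1,n1,n3,s4)):
    # chroma-ish: blue-red difference column avg cols 28..33
    for c in (0,2): print(n,c,x[30:50,28:33].astype(int).mean(1)[:,c].round(0).astype(int))
```

```text
s0 0 [82 80 79 79 81 89 94 93 93 96 84 47 24 30 31 29 37 59 75 75]
s0 2 [ 78  76  75  76  78  84  89  88  88  90  78  46  38  52  52  50  63 105
 133 133]
s1 0 [ 92  90  90  89  92 101 107 105 105 109  94  54  29  34  36  36  42  68
  86  84]
s1 2 [ 88  86  85  85  88  95 101  99  99 102  88  52  43  58  59  58  72 121
 150 147]
n1 0 [ 89  87  86  86  89  97 101 100 101 102  87  53  31  32  34  35  35  34
  34  33]
n1 2 [85 83 82 82 85 92 96 95 95 96 81 53 44 54 57 58 57 57 57 57]
n3 0 [ 89  87  86  89  96 103 103 102 102 102 103 100  74  37  30  34  35  34
  33  33]
n3 2 [85 83 81 85 92 98 98 97 96 95 97 94 70 44 49 56 57 56 56 56]
s4 0 [ 88  86  85  87  95 101 102 102 101 101 103 104  77  33  29  34  35  34
  33  34]
s4 2 [84 83 81 83 91 96 96 96 96 95 96 97 71 38 48 57 57 57 56 56]
```

View pics/cmp.png

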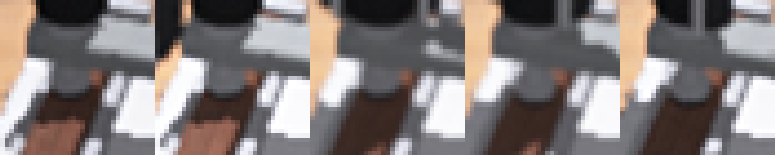

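Run:
```python
from h import *
s=dict(np.load("pics/s4.npz"));K=s["camera_matrix"]
def pr(X):
    c=s["R"]@X+s["t"];return (K@c/c[2])[:2]
a=pr(np.array([.5127,.0133-.011,.050]));b=pr(np.array([.5127,.0133-.011,.051]));print(a,b-a)
from scipy.interpolate import interp1d
import scipy.optimize as so
def ld(n):
    if n=="n1": return cv2.resize(cv2.imread("pics/nut1.png"),(140,140),interpolation=cv2.INTER_AREA)[50:130,15:95]
    if n=="n3": return cv2.resize(cv2.imread("pics/nut3s.png"),(80,80),interpolation=cv2.INTER_AREA)
    return cv2.cvtColor(np.load(f"pics/{n}.npz")["color"],cv2.COLOR_RGB2BGR)[190:270,255:335]
for n in "side0 side1 n1 n3 s4".split():
    x=ld(n).astype(float)[:,:,0]
    out=[]
    for c in range(27,35):
        col=x[34:46,c]; hi=np.percentile(col[:7],60); lo=np.min(col)
        th=(hi+lo)/2
        i=[k for k in range(11) if col[k]>=th>col[k+1]][-1]
        out.append(34+i+(col[i]-th)/(col[i]-col[i+1]))
    # area method: blue sum over foot col / contrast
    S=(x[34:50,27:35]-32).clip(0).sum(0)/(np.median(x[36:40,27:35])-32)
    print(n,np.round(out,2),np.mean(out).round(3),"area",S.mean().round(2))
```

```text
[284.34244633 232.93720046] [ 0.00308423 -0.31490459]
side0 [39.95 40.51 40.83 40.83 40.77 40.57 40.31 39.64] 40.426 area 8.09
side1 [39.95 40.5  40.82 40.82 40.77 40.56 40.29 39.64] 40.42 area 8.47
n1 [39.94 40.49 40.75 40.79 40.66 40.55 40.27 39.6 ] 40.379 area 6.87
n3 [41.02 41.93 42.24 42.27 42.26 42.23 41.9  41.35] 41.899 area 8.67
s4 [41.22 42.04 42.33 42.29 42.32 42.26 42.1  41.33] 41.987 area 8.77
```

Two independent signs suggest the foot is already bearing too hard, at roughly 40 N or more. The torque is 0.37 against a base of about 0.29, and the foot stopped descending in the side view. The lever is still open, so I'll regrip to remove the side load. Then I'll back off in steps to find the touch angle from the noise-free joint torque.

```bash
cat > back.py <<'E'
from h import *
from rig import *
import sys
base=np.array(B(0,0,104))+np.array([float(sys.argv[1]),float(sys.argv[2]),1])/1000
q=[float(x) for x in manip.inverse_kinematics(base,[-90,0,read_tcp_rot()[2]])]
if sys.argv[3]!="-":
    manip.open_jaws(); q[5]=float(sys.argv[3]); manip.movej(q); manip.close(60)
    print("regrip",np.round(rd(4)[0],1),read_joint_positions()[5],(np.array(read_tool_pos())-B(0,0,104))*1000,read_time_s())
for j in map(float,sys.argv[4:]):
    q[5]=j;manip.movej(q); a=read_tau()[5]; F=read_contact_force();w=read_wrist_torque()[2]
    print(j,round(read_joint_positions()[5],2),"tau",round(a,4),"w",round(w,3),np.round(F,1),round(read_time_s(),2))
    open("back.txt","a").write(f"{j} {a}\n")
E
python3 back.py -0.8 2.8 -78 -68 -58 -48
```

```text
regrip [ 0.7 -4.   3. ] -77.99721124878502 [-0.34007268  2.18581275  1.56320674] 32.3833
-68.0 -68.19 tau -0.0502 w 0.399 [ 1.6 -6.   3.6] 32.67
-58.0 -58.21 tau -0.1521 w 0.407 [ 1.8 -5.   3. ] 32.97
-48.0 -48.21 tau -0.1393 w 0.435 [ 1.4 -5.3  3.4] 33.26
```

```bash
sed -i 's/a=read_tau()\[5\]; F=read_contact_force();w=read_wrist_torque()\[2\]/a=read_tau()[5]; F,T,_=rd(10);w=T[2]/' back.py; python3 back.py -0.8 2.8 - -38 -28 -18 -8 2 12 22 32
```

```text
-38.0 -38.24 tau -0.1264 w 0.382 [ 1.9 -5.5  2.9] 33.63
-28.0 -28.24 tau -0.1136 w 0.344 [ 1.9 -5.4  2.8] 34.01
-18.0 -18.24 tau -0.1008 w 0.34 [ 2.2 -5.8  2.4] 34.38
-8.0 -8.24 tau -0.088 w 0.315 [ 2.3 -5.7  2.3] 34.76
2.0 1.76 tau -0.0752 w 0.302 [ 2.3 -5.7  2.1] 35.13
12.0 11.76 tau -0.0625 w 0.309 [ 2.6 -5.8  1.8] 35.51
22.0 21.76 tau -0.0609 w 0.289 [ 2.6 -5.6  1.6] 35.88
32.0 31.76 tau -0.0611 w 0.304 [ 2.5 -5.7  1.7] 36.26
```

The kink is clear. The torque is flat at −0.061 for j6 ≥ 13°, then changes by 0.0128 per 10°, which is exactly the stated 0.073 N m/rad. So the foot touches at j6 ≈ 13°. For about 18 N I need 27° past that, so j6 = −14°.

```bash
python3 back.py -0.8 2.8 - 22 12 2 -6 -14
python3 - <<'E'
from h import *
from rig import *
p=imaging.grab_frame("wrist");cv2.imwrite("pics/nut5w.png",cv2.cvtColor(p["color"],cv2.COLOR_RGB2BGR)[200:360,180:380])
manip.open_jaws();print(read_time_s(),np.round(rd()[0],1))
manip.move_l(np.array(B(0,0,165))+[-.0008,.0028,0],rate=.15)
p=imaging.grab_frame("side");cv2.imwrite("pics/nut5s.png",cv2.resize(cv2.cvtColor(p["color"],cv2.COLOR_RGB2BGR)[160:270,245:375],None,fx=5,fy=5))
np.savez("pics/s5.npz",**{k:np.array(p[k]) for k in ["color","range_z","camera_matrix","R","t"]})
print(read_time_s(),read_joint_positions())
E
```

```text
22.0 21.7 tau 0.0648 w -0.302 [ 2.9 -5.6  2. ] 36.63
12.0 11.7 tau 0.0623 w -0.314 [ 2.5 -6.   2.2] 37.01
2.0 1.7 tau 0.0495 w -0.271 [ 2.3 -5.6  2.1] 37.38
-6.0 -6.3 tau 0.0037 w -0.282 [ 2.3 -5.8  1.9] 37.73
-14.0 -14.3 tau -0.0065 w -0.28 [ 2.4 -5.8  2.4] 38.07
38.6583 [ 0.3  0.3 -0.2]
39.3 [ 1.90074684e+01  1.22207505e+01 -6.84249633e+00 -4.03611701e-02
 -7.10270963e+01 -1.40036298e+01]
```

View pics/nut5w.png

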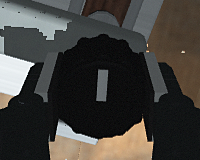

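View pics/nut5s.png

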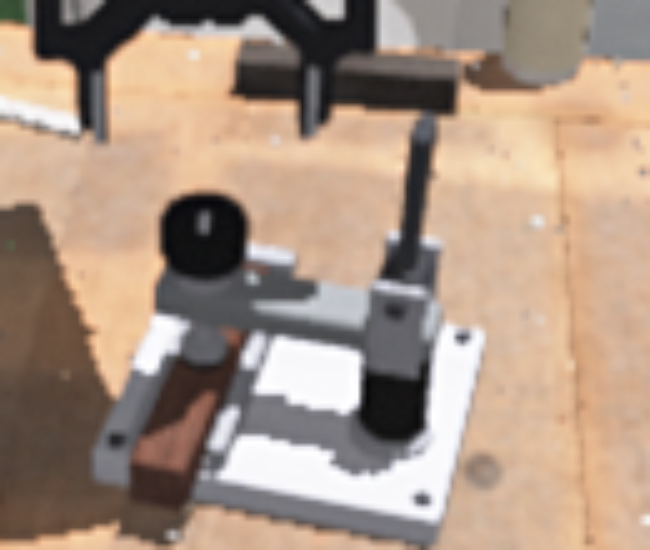

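```bash
cat > lever.py <<'E'
from h import *
from rig import *
o=[-90,0,YAW+180]
px,py=93.6,2.5
manip.move_l(B(0,2.5,205),rate=.2)
manip.close(40)
manip.goto(B(px-36,py,205),o); print(np.round(read_joint_positions(),1),read_time_s())
manip.move_l(B(px-36,py,184),rate=.1)
f0=rd()[0]
for th in [0,.15,.3,.5,.7,.9,1.1,1.3,1.45,1.57,1.62]:
    X=px+68*np.sin(th)-5*np.cos(th)-11; Z=115+68*np.cos(th)+5*np.sin(th)
    manip.move_l(B(X,py,Z),rate=.06)
    f=tobed(np.array(read_contact_force())-f0); a=tobed(np.array(read_tool_pos())-[*O,0])*1000
    print(th,np.round(f,1),"err",np.round(a-[X,py,Z],1),round(read_time_s(),2))
    if np.linalg.norm(f)>45: break
E
python3 lever.py
```

```text
[ 15.7  17.4   6.2  -0.  -78.8  60.9] 41.6083
0 [-0.3  0.4 -0.5] err [ 0.3 -0.1 -0.4] 42.49
0.15 [-2.2  0.1  0.1] err [0. 0. 0.] 42.81
0.3 [-0.7  0.7  1.1] err [0.3 0.  0.1] 43.12
0.5 [ 0.1 -0.1 -0.6] err [ 0.5  0.  -0. ] 43.5
0.7 [ 1.1 -0.8 -0.3] err [ 0.3 -0.  -0.3] 43.88
0.9 [-0.2 -0.6 -0.4] err [ 0.1 -0.  -0.4] 44.25
1.1 [-0.8 -1.  -0.4] err [-0.1 -0.  -0.3] 44.62
1.3 [-0.5 -0.2 -0.1] err [-0.1 -0.  -0.2] 45.0
1.45 [-0.3 -0.7 -0.2] err [-0.1  0.  -0.2] 45.32
1.57 [ 0.7 -0.   0.8] err [ 0.1 -0.   0. ] 45.6
1.62 [-3.3 -0.3  9.4] err [0.1 0.  1.8] 45.85
```

Run:
```python
from h import *
from rig import *
p=imaging.grab_frame("side");cv2.imwrite("pics/l1.png",cv2.resize(cv2.cvtColor(p["color"],cv2.COLOR_RGB2BGR)[150:270,245:385],None,fx=5,fy=5))
```

```text
(no output)
```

View pics/l1.png

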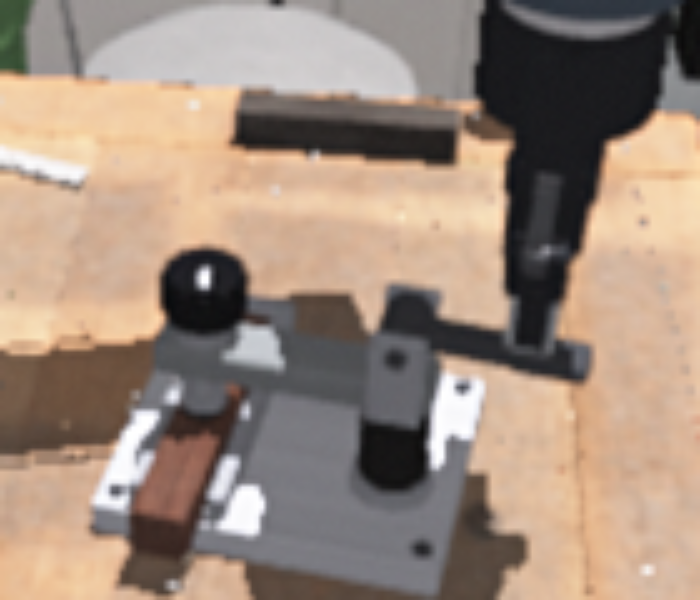

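The lever (side crop (505,345)) is nearly level with the fingertip on it. I'll press it down onto its stop.

Run:
```python
from h import *
from rig import *
Z=116.8
for i in range(12):
    Z-=1.0
    manip.move_l(B(150.5,2.5,Z),rate=.05)
    f=tobed(np.array(read_contact_force())); a=tobed(np.array(read_tool_pos())-[*O,0])*1000
    print(round(Z,1),np.round(f,1),np.round(a,2),round(read_time_s(),2))
    if f[2]>32: break
```

```text
115.8 [-5.1  0.4 10.6] [150.92   2.49 118.42] 46.15
114.8 [-6.3 -0.1 16.4] [150.96   2.49 118.37] 46.4
113.8 [-9.   0.2 20. ] [150.98   2.48 118.29] 46.65
112.8 [-10.5   0.7  23. ] [150.99   2.46 118.24] 46.9
111.8 [-11.7   1.2  28. ] [151.04   2.44 118.19] 47.15
110.8 [-14.8   0.7  32.5] [151.06   2.47 118.12] 47.4
```

The lever is on its stop: 32 N only moves it 0.3 mm, and the 118.1 mm tip height matches 1.6 rad. I'll lift off and inspect.

Run:
```python
from h import *
from rig import *
manip.move_l(B(150,2.5,200),rate=.15)
q=list(read_joint_positions()); q[0]-=60; manip.movej([float(x) for x in q])
for n in("top","side"):
    p=imaging.grab_frame(n)
    c=cv2.cvtColor(p["color"],cv2.COLOR_RGB2BGR)
    cv2.imwrite(f"pics/fin_{n}_full.png",c)
    c=c[120:255,190:330] if n=="top" else c[160:280,250:390]
    cv2.imwrite(f"pics/fin_{n}.png",cv2.resize(c,None,fx=4,fy=4,interpolation=cv2.INTER_CUBIC))
    np.savez(f"pics/f{n}.npz",**{k:np.array(p[k]) for k in ["color","range_z","camera_matrix","R","t"]})
print(read_time_s(),np.round(read_contact_force(),1))
from h import _c,_s
for n in("ftop","fside"):
    p=dict(np.load(f"pics/{n}.npz")); vv,uu=np.mgrid[0:420,0:560]
    P=world(p,uu,vv);d=P[...,:2]-O
    b=np.stack([_c*d[...,0]+_s*d[...,1],-_s*d[...,0]+_c*d[...,1],P[...,2]],-1)*1000
    m=(abs(b[...,1]-2.5)<9)&(b[...,0]>122)&(b[...,0]<185)&(b[...,2]>90)&(b[...,2]<150)
    l=b[m]; 
    if len(l)>8: print(n,"lever top slope",np.polyfit(l[:,0],l[:,2],1),len(l),l[:,0].max(),"z",np.median(l[:,2]))
    m=(abs(b[...,0])<10)&(b[...,1]<-30)&(b[...,1]>-140)&(abs(b[...,2]-47)<2.5)
    print("blank -y end",np.sort(b[m][:,1])[:4])
    m=(abs(b[...,0])<9)&(b[...,1]>30)&(b[...,1]<80)&(abs(b[...,2]-47)<2); print("blank +y end",np.sort(b[m][:,1])[-4:])
    m=(np.hypot(b[...,0]+1,b[...,1]-2.5)<14)&(b[...,2]>122); print("nut top z",np.median(b[m][:,2]))
```

```text
50.5917 [ 0.6 -0.1 -0.2]
ftop lever top slope [-2.90305739e-02  1.22332840e+02] 210 179.60932587376453 z 118.03606121987552
blank -y end [-79.16826651 -78.66079731 -78.61596701 -78.10431024]
blank +y end [78.1908314  78.63687226 79.31016599 79.99476533]
nut top z 130.57076224193122
fside lever top slope [-2.39407875e-02  1.21555583e+02] 129 181.24260543507944 z 118.15285433266675
blank -y end [-81.15669737 -80.34698734 -80.21252337 -79.63246509]
blank +y end [73.70745837 73.89426045]
nut top z 131.3716190531162
```

View pics/fin_top.png

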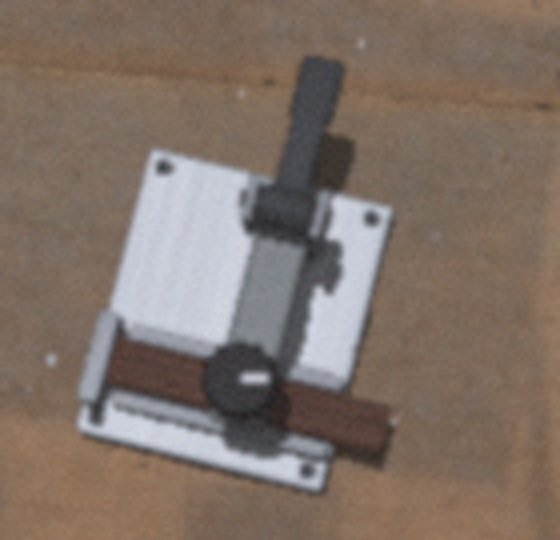

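View pics/fin_side.png

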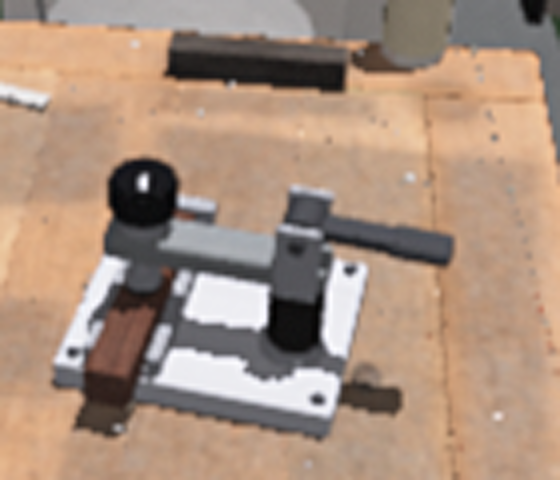

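View pics/fin_top_full.png

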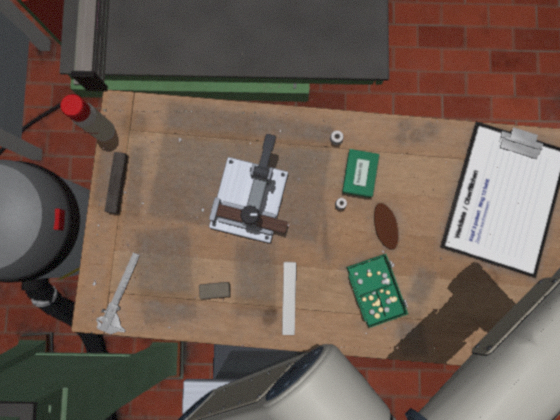

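The lever slope of −0.029 corresponds to exactly 1.6 rad. The nut top dropped from 133.7 mm to about 131 mm, the blank touches the stop (top crop (112,360)), and the bystanders are unmoved.

```bash
python3 -c "
from rig import *
print(read_time_s(),read_dq());manip.hand_in()"
```

```text
50.5917 [-0.14744399  0.04678731 -0.05142528  0.00870583 -0.0111329   0.03670372]
the job is handed in; nothing more can be done
```

The blank is clamped in the cam fixture and the job is handed in at 50.6 s, with the arm clear of everything.

**Blank:** I pushed it about 20 mm until it stopped against the end stop at 17 N. The final pictures show it still touching the stop, with its end at y ≈ −80 mm.

**Nut:** On the first pass I missed the touch point and overtightened the foot to roughly 60 N, with the lever still up. That is below the 150 N crush limit. I noticed it from the torque and from the foot no longer descending in the side view. I backed the nut off until the foot was free and found the touch angle from the joint torque. I then wound clockwise again to 27° past touch, about 18 N by calculation; this was not measured directly. The torque showed the touch point at the same angle, within about 1°, in both directions.

**Lever:** I pushed it over and pressed it onto its stop with 32 N. Its measured slope matches 1.6 rad, and the nut top dropped by about 2.3 to 3.2 mm against the stated 3.5 mm, which is roughly within camera accuracy. The expected final force on the blank is 83 to 88 N, again by calculation.

**Other checks:** The other things on the table look unmoved in the final top picture. The fixture position I first measured turned out about 3 mm off when I gripped the nut, mostly along the blank, and I corrected for that before using the lever.

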